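# Put the press mandrels back with their own support bushes

## Robot

A 6-joint arm with a two-finger parallel gripper is mounted at the origin on a cart in front of the work surface, level with it; the furniture and walls round the work are solid. World frame = base frame: x ahead of the robot, y to its left, z up, the work surface at z = 0. Lengths are in mm, angles in degrees, forces in N, time in s.
With the tool pointing down it reaches from about 300 to 850 mm from the base axis. Payload 4.2 kg.
Tool frame: the origin (TCP) lies midway between the tips of the shut fingers; the grasp point (between the pads) lies 19 mm behind it (env.hold_point_z is the z of the grasp point in the tool frame, in mm); z points along the fingers, y is the direction in which the jaws open and shut (so a half turn about z gives the same grasp; the last joint's range is limited). The gripper opens to 91 mm and grips with 3 to 60 N. Pads are 32 mm wide; open, the fingers measure 118 mm over their backs; the gripper's body (76 mm by 178 mm) begins 60 mm behind the grasp point.
Start: joints at [-74.427, 18.312, 89.639, -0, 72.044, -1.146], TCP at [165.417, -550.709, 213.976] pointing down, gripper open.
Joint ranges: [-177.97, 177.97], [-48.28, 115.42], [12.27, 149.76], [-77.06, 257.06], [2.81, 150.46], [-146.56, 146.56]. Speed limits (degrees/s): [147.25, 147.25, 180, 180, 180, 180].

## Interface

Orientations are given as [roll, pitch, yaw] about the fixed x, y, z axes, in that order (R = Rz(yaw) Ry(pitch) Rx(roll)).
In Python, from workcell import env, grab_frame, camera_params, spotter gives the robot as it stands. The module is installed in compiled form; this text tells all that it offers.
- The arm moves only by the shell command python3 -m jog 'ROWS' [FORCE]. ROWS is text: rows parted by semicolons, each of 7 numbers parted by spaces: the turn, a rotation vector about the world's x, y, z in units of 5 degrees (1.0 is 5 degrees), then the shift along the world's x, y, z in units of 25 mm (1.0 is 25 mm), then the opening, from 0 (shut) to 1 (fully open). A call has 1 to 5 rows; each row is the pose to reach, as a shift and turn from the pose commanded when the call began; what a row does not reach only later rows make up. A row lasts 1/8 s, in which the tool goes at most 62.5 mm and 10.7 degrees, less where a joint would pass 70% of its speed; a pose out of reach is approached as far as the arm can. A call with a gripper value outside its range is refused whole. The fingers move at their own pace and stop on an object; FORCE is the grip in N (left out, the last holds). Time passes only in rows, so rows that repeat a pose let the fingers close. It gives the time, the measured TCP pose, the force and the opening at its end, in the units of the state.
- env.state(): the state, without advancing time (a new reading comes with each control period).
- grab_frame(name): name is "side" or "top"; returns the picture (480x640x3 uint8, red, green, blue); there is no depth.
- camera_params(name): a dict with "K" (3x3 intrinsics, pixels), "rvec" (rotation vector, rad) and "tvec" (3), from world to camera coordinates, as OpenCV has them. Camera axes: x right, y down, z forward; pixel columns grow to the right and rows downward; lengths in mm; the calibration is good to about 2 mm. A picture is of the moment at which its call begins. camera_params takes no time and is no camera call.
- env.job_done(): hands the job in, once; it reports no verdict.
Trained networks look in the newest picture that a camera, given by its name, has taken for a name from the list of things; names that differ only in an ending like _2 or _b are one class to them, and where a whole thing is asked for, a point or a joint stands for the part that bears it (a point fixed in the world has none). Each returns a list of dicts, best first, with "conf" (0 to 1); they miss things now and then, are a little off and sometimes report something else, mostly with a low value. They report only what shows in the picture. A call takes as long as a camera call. They do not tell look-alikes from the thing itself.
- spotter.look_for(query, camera): "box" ([left, top, width, height] in pixels, round what is visible of it).
- spotter.trace(query, camera): "region" (480x640 bool, what is visible of it) and "box" ([left, top, width, height] in pixels, round what is visible of it).
The state is a dict: "time_s": time; "qpos": joint angles; "qvel": joint speeds; "effort": joint torques, N m; "ee_pos": TCP position; "ee_rot": TCP orientation; "force": force on the tool from outside, world axes, zero at the start; "torque": the same for the moment, N m; "gripper_width": finger opening in mm.
Only numpy, scipy, OpenCV 4.12 (cv2) and the standard library are available. Lean on these libraries where they do the work, as an engineer would, in place of code of your own. Each camera call takes 0.05 s, during which the arm holds its last target. There are 200 camera calls.

## Task

The three mandrels of the bearing press have been put back in the wrong support bushes. Exchange them, using the rubber mat or clear bench as a free spot, until the large, medium and small mandrel each stand upright in the bush of their own size, pilot in the bore and flange flat on the bush. Let none of them topple, and leave the loose bearing and the gear housing where they are.

Things in the scene. Friction and masses are not known exactly. Their poses are not given: they have to be found in the camera images.
- mandrel_large_center (a point): The large press mandrel: a loose turned bright-steel tool, 74 mm tall, standing upright. From its flat foot up: a round pilot, foot 34 mm across, tapering out over 18 mm to 41 mm and straight for 8 mm more; a round pressing flange 70 mm across from 26 to 38 mm above the foot; a plain round shank 24 mm across from 38 to 74 mm, by which it is held. This point is on its axis, half-way up, 37 mm above the foot; z points up along the shank.
- mandrel_medium_center (a point): The medium press mandrel: a loose turned bright-steel tool, 74 mm tall, standing upright. From its flat foot up: a round pilot, foot 19 mm across, tapering out over 18 mm to 29 mm and straight for 8 mm more; a round pressing flange 58 mm across from 26 to 38 mm above the foot; a plain round shank 24 mm across from 38 to 74 mm, by which it is held. This point is on its axis, half-way up, 37 mm above the foot; z points up along the shank.
- mandrel_small_center (a point): The small press mandrel: a loose turned bright-steel tool, 74 mm tall, standing upright. From its flat foot up: a round pilot, foot 8 mm across, tapering out over 18 mm to 18 mm and straight for 8 mm more; a round pressing flange 42 mm across from 26 to 38 mm above the foot; a plain round shank 24 mm across from 38 to 74 mm, by which it is held. This point is on its axis, half-way up, 37 mm above the foot; z points up along the shank.
- bush_large: The large support bush: a heavy blackened-steel ring that does not shift, 82 mm across at its flat top, 34 mm high, on a base flange 116 mm across and 7 mm high with three small screws. Its upright bore is 48 mm across, open at the top and 27 mm deep. Origin on its axis at bench level; z up. The large mandrel's pilot goes down into this bore with about 3.5 mm play all round and its flange then lies flat on the bush's top, so that its foot is 8 mm above the bench.
- bush_medium: The medium support bush: a heavy blackened-steel ring that does not shift, 70 mm across at its flat top, 34 mm high, on a base flange 102 mm across and 7 mm high with three small screws. Its upright bore is 35 mm across, open at the top and 27 mm deep. Origin on its axis at bench level; z up. The medium mandrel's pilot goes down into this bore with about 3.0 mm play all round and its flange then lies flat on the bush's top, so that its foot is 8 mm above the bench.
- bush_small: The small support bush: a heavy blackened-steel ring that does not shift, 54 mm across at its flat top, 34 mm high, on a base flange 92 mm across and 7 mm high with three small screws. Its upright bore is 24 mm across, open at the top and 27 mm deep. Origin on its axis at bench level; z up. The small mandrel's pilot goes down into this bore with about 3.0 mm play all round and its flange then lies flat on the bush's top, so that its foot is 8 mm above the bench.
- mat: A flat black rubber mat, 130 x 130 mm and 4 mm thick, lying fixed and empty on the bench: a free spot to set a mandrel down upright. Origin at the centre of its underside.
- bearing_center (a point): Bystander: a loose ball bearing lying flat, 62 mm across, 16 mm high. The point is its centre.
- housing_center (a point): Bystander: a loose grey diecast gear housing, 60 x 91 mm and 84 mm high. The point is its centre.
- coil_hose_1: Obstacle: the workshop's coiled orange air hose, fixed and solid, always in the same place. A thick column about 90 mm across, centred near x = 0.29, y = -0.28 m, hangs there from 1.04 m down to 0.23 m above the bench; its thin tail lies on the bench from there to about x = 0.44, y = -0.21. An arm that starts to its right must draw back before it swings past. The origin is near the tail.
Not all that is in view belongs to the job. Leave any purple look-alike of the part that bears mandrel_medium_center alone.

How it is judged:
By the outcome, as a careful person would: the job done as asked, in the order asked, and still so for the second after the job is handed in, with the robot touching nothing.
It also fails if it takes over 104 s, if anything falls off the work surface, if the arm or the gripper's body presses on something with over 40 N, if the wrist force passes 120 N, or if a joint passes its speed limit or range.

## Working session

There is one attempt and no reset: what is moved stays moved. The work goes in short steps, Python scripts to look and compute and a shell command to move; the robot and the scene stay as the last step left them, time stands still between calls to the robot, and variables do not carry over. Pictures are saved under pics/ and viewed, about 12 in all and at most 16, crops included, and the job is handed in when it is done.

```bash
mkdir -p pics
cat > h.py <<'E'
import numpy as np, cv2
from workcell import env, grab_frame, camera_params, spotter
def save(cam,name,crop=None,scale=1):
    im=grab_frame(cam)[:,:,::-1].copy()
    if crop: x,y,w,h=crop; im=im[y:y+h,x:x+w]
    if scale!=1: im=cv2.resize(im,None,fx=scale,fy=scale,interpolation=cv2.INTER_CUBIC)
    cv2.imwrite(f'pics/{name}.png',im)
def P(cam):
    c=camera_params(cam);R=cv2.Rodrigues(np.array(c['rvec'],float))[0]
    return np.array(c['K'],float),R,np.array(c['tvec'],float).ravel()
def proj(cam,p):
    K,R,t=P(cam);q=K@(R@np.array(p,float)+t);return q[:2]/q[2]
def back(cam,uv,z):
    K,R,t=P(cam);d=R.T@np.linalg.inv(K)@np.array([uv[0],uv[1],1.]);c=-R.T@t
    return c+d*(z-c[2])/d[2]
E
python3 - <<'E'
from h import *
save('top','t0');save('side','s0')
for c in('top','side'):
    K,R,t=P(c);print(c,-R.T@t,K[0,0])
    for n in ['mandrel_large_center','mandrel_medium_center','mandrel_small_center','bush_large','bush_medium','bush_small','mat','bearing_center','housing_center']:
        print(n,[(np.round(d['box']).astype(int).tolist(),round(d['conf'],2)) for d in spotter.look_for(n,c)][:4])
print(env.state(), env.hold_point_z)
E
```

```text
top [ 348.82658223 -133.3686374  1858.30158734] 556.3783891938084
mandrel_large_center [([166, 250, 29, 23], 0.69)]
mandrel_medium_center [([443, 214, 17, 13], 0.54), ([316, 212, 21, 16], 0.51)]
mandrel_small_center []
bush_large [([310, 206, 32, 33], 0.94)]
bush_medium [([212, 212, 30, 30], 0.82)]
bush_small [([178, 246, 24, 29], 0.65), ([213, 212, 28, 29], 0.63)]
mat [([262, 238, 45, 39], 0.84)]
bearing_center [([269, 210, 22, 20], 0.77)]
housing_center [([158, 192, 37, 31], 0.6)]
side [296.74338141 986.12555123 758.96199908] 517.9750058139228
mandrel_large_center [([272, 332, 39, 38], 0.55)]
mandrel_medium_center [([265, 217, 23, 19], 0.65), ([300, 159, 10, 21], 0.64)]
mandrel_small_center [([242, 290, 21, 25], 0.78)]
bush_large [([253, 231, 43, 25], 0.57)]
bush_medium [([230, 305, 41, 35], 0.85), ([254, 228, 46, 30], 0.21)]
bush_small [([270, 360, 49, 37], 0.73)]
mat [([284, 258, 62, 36], 0.72)]
bearing_center [([250, 263, 27, 20], 0.82)]
housing_center [([176, 324, 44, 48], 0.82)]
{'time_s': 1.0, 'qpos': array([-7.44262176e+01,  1.83101690e+01,  8.96402855e+01,  6.75849667e-05,
        7.20416830e+01, -1.14708384e+00]), 'qvel': array([ 0.04418789, -0.03827939, -0.07511403, -0.11890308,  0.00093608,
       -0.05842701]), 'effort': array([ 1.47364652e-03, -4.12351549e+01, -2.32231325e+01,  7.28840148e-02,
        3.76320316e-02,  2.14295125e-05]), 'ee_pos': array([ 165.42726174, -550.70702988,  213.98456926]), 'ee_rot': array([1.79992138e+02, 9.31172562e-05, 1.67208454e+01]), 'force': array([ 0.07092351,  0.1775272 , -0.36948549]), 'torque': array([ 0.06871047,  0.00210158, -0.00951204]), 'gripper_width': 91.21422976999953} -18.8
```

Run:
```python
import cv2,numpy as np
a=cv2.imread('pics/t0.png')[170:300,130:480];a=cv2.resize(a,(800,297),interpolation=cv2.INTER_CUBIC)
b=cv2.imread('pics/s0.png')[140:410,150:370];b=cv2.resize(b,(800,982),interpolation=cv2.INTER_CUBIC)
b=cv2.resize(b,(489,600))
cv2.imwrite('pics/t0c.png',a);cv2.imwrite('pics/s0c.png',b)
```

```text
(no output)
```

View pics/t0.png

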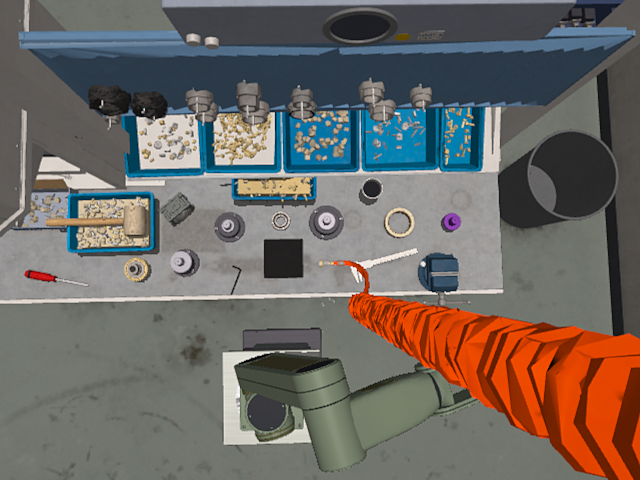

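View pics/t0c.png

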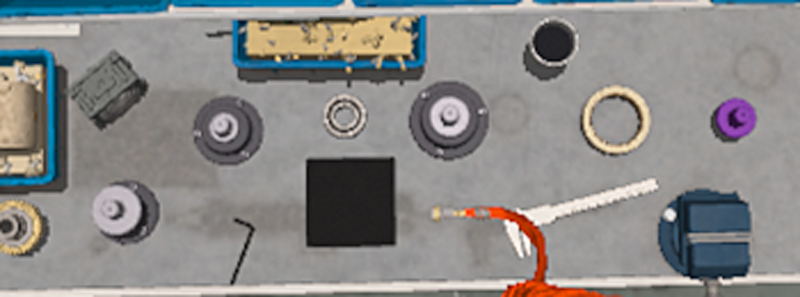

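View pics/s0c.png

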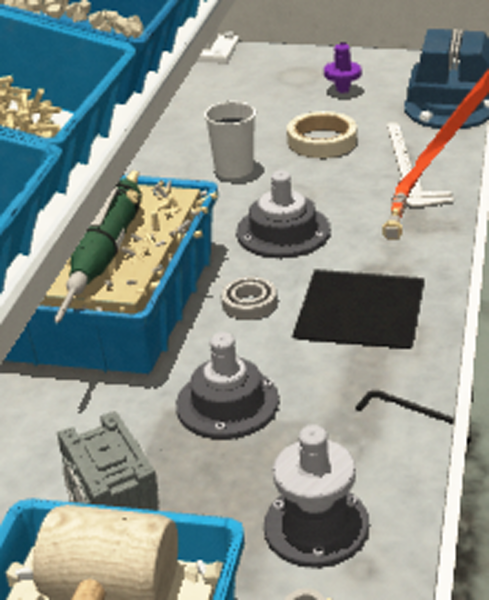

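Top view: the medium bush is at (230,227) and holds the small mandrel. The large bush is at (326,222) and holds the medium one. The small bush is at (183,262), with the large mandrel standing on top of it. The look-alikes are the purple mandrel at (452,222), which I leave alone, and the brass/black gear at (137,269). The mat at (283,258) is empty. Plan: large→mat, small→small bush, medium→medium bush, large→large bush.

```bash
cat >> h.py <<'E'
from scipy.optimize import minimize
def contour(cam,x,y,r,z0,z1,n=120):
    a=np.linspace(0,2*np.pi,n,endpoint=False)
    pts=np.array([proj(cam,(x+r*np.cos(t),y+r*np.sin(t),z)) for z in (z0,z1) for t in a],np.float32)
    h=cv2.convexHull(pts)[:,0]
    h=np.vstack([h,h[:1]]);s=np.r_[0,np.cumsum(np.linalg.norm(np.diff(h,axis=0),axis=1))]
    u=np.linspace(0,s[-1],n,endpoint=False);c=np.c_[np.interp(u,s,h[:,0]),np.interp(u,s,h[:,1])]
    g=np.roll(c,-1,0)-np.roll(c,1,0);nrm=np.c_[g[:,1],-g[:,0]];nrm/=np.linalg.norm(nrm,axis=1)[:,None]
    if np.sum(nrm*(c-c.mean(0)))<0:nrm=-nrm
    return c,nrm
def score(im,cam,x,y,r,z0,z1,sign):
    c,n=contour(cam,x,y,r,z0,z1)
    f=lambda p:cv2.remap(im,p[:,0].astype(np.float32)[None],p[:,1].astype(np.float32)[None],cv2.INTER_LINEAR)[0]
    d=sign*(f(c+1.2*n)-f(c-1.2*n));return np.clip(d,0,80).mean()
def fit(ims,cams,x,y,r,z0,z1,sign,span=16):
    S=lambda p:-sum(score(ims[c],c,p[0],p[1],r,z0,z1,sign) for c in cams)
    g=[(S((x+i,y+j)),x+i,y+j) for i in range(-span,span+1,4) for j in range(-span,span+1,4)]
    b=min(g);o=minimize(S,b[1:],method='Nelder-Mead',options=dict(initial_simplex=np.array([b[1:],(b[1]+2,b[2]),(b[1],b[2]+2)]),xatol=.1,fatol=.01))
    return np.round(o.x,1),round(-o.fun/len(cams),1)
def gray(): return {c:cv2.cvtColor(grab_frame(c),cv2.COLOR_RGB2GRAY).astype(np.float32) for c in('top','side')}
E
python3 - <<'E'
from h import *
ims=gray()
items=[('bushL',(326,222),0,7,58,1),('bushM',(230,227),0,7,51,1),('bushS',(183,262),0,7,46,1),
('manM',(326,218),34,46,29,-1),('manS',(225,223),34,46,21,-1),('manL',(183,262),60,72,35,-1)]
for n,uv,z0,z1,r,s in items:
    p=back('top',uv,z1)
    print(n,np.round(p[:2]),[fit(ims,c,p[0],p[1],r,z0,z1,s) for c in (['top'],['side'],['top','side'])])
print('mat',back('top',(283,258),4))
for n in('mandrel_large_center',):
    print(proj('side',back('top',(283,258),4)))
E
```

```text
Traceback (most recent call last):
  File "h.py", line 32, in fit
    g=[(S((x+i,y+j)),x+i,y+j) for i in range(-span,span+1,4) for j in range(-span,span+1,4)]
        ~^^^^^^^^^^^
  File "h.py", line 31, in <lambda>
    S=lambda p:-sum(score(ims[c],c,p[0],p[1],r,z0,z1,sign) for c in cams)
                ~~~^^^^^^^^^^^^^^^^^^^^^^^^^^^^^^^^^^^^^^^^^^^^^^^^^^^^^^
  File "h.py", line 31, in <genexpr>
    S=lambda p:-sum(score(ims[c],c,p[0],p[1],r,z0,z1,sign) for c in cams)
                    ~~~~~^^^^^^^^^^^^^^^^^^^^^^^^^^^^^^^^^
  File "h.py", line 27, in score
    c,n=contour(cam,x,y,r,z0,z1)
        ~~~~~~~^^^^^^^^^^^^^^^^^
  File "h.py", line 19, in contour
    pts=np.array([proj(cam,(x+r*np.cos(t),y+r*np.sin(t),z)) for z in (z0,z1) for t in a],np.float32)
                  ~~~~^^^^^^^^^^^^^^^^^^^^^^^^^^^^^^^^^^^^^
  File "h.py", line 12, in proj
    K,R,t=P(cam);q=K@(R@np.array(p,float)+t);return q[:2]/q[2]
          ~^^^^^
  File "h.py", line 9, in P
    c=camera_params(cam);R=cv2.Rodrigues(np.array(c['rvec'],float))[0]
ValueError: time passes only in moves, steps and waits
```

```bash
sed -i 's/^def P(cam)/import functools\n@functools.lru_cache\ndef P(cam)/' h.py
cat > m0.py <<'E'
from h import *
ims=gray()
items=[('bushL',(326,222),0,7,58,1),('bushM',(230,227),0,7,51,1),('bushS',(183,262),0,7,46,1),
('manM',(326,218),34,46,29,-1),('manS',(225,223),34,46,21,-1),('manL',(183,262),60,72,35,-1)]
for n,uv,z0,z1,r,s in items:
    p=back('top',uv,z1)
    print(n,np.round(p[:2]),[fit(ims,c,p[0],p[1],r,z0,z1,s) for c in (['top'],['side'],['top','side'])])
print('mat',back('top',(283,258),4))
E
python3 m0.py
```

```text
bushL [ 568. -192.] [(array([ 567.7, -190.9]), np.float64(64.3)), (array([ 569.9, -187.6]), np.float64(63.2)), (array([ 567.9, -190.6]), np.float64(63.0))]
bushM [558. 129.] [(array([558.7, 131.6]), np.float64(57.5)), (array([561.5, 129.9]), np.float64(62.1)), (array([559.5, 131.6]), np.float64(58.3))]
bushS [445. 285.] [(array([443. , 278.6]), np.float64(43.5)), (array([444.5, 280.7]), np.float64(61.3)), (array([443.9, 279.4]), np.float64(50.9))]
manM [ 577. -191.] [(array([ 568.9, -191. ]), np.float64(80.0)), (array([ 573.2, -206.4]), np.float64(40.8)), (array([ 569.9, -192.4]), np.float64(48.4))]
manS [567. 139.] [(array([560.1, 131.6]), np.float64(79.9)), (array([565.6, 120.3]), np.float64(42.2)), (array([560.4, 131.6]), np.float64(48.9))]
manL [441. 271.] [(array([442.3, 278.7]), np.float64(61.5)), (array([447.4, 266.3]), np.float64(39.4)), (array([442.7, 279. ]), np.float64(40.5))]
mat [450.91653525 -45.88409866   4.        ]
```

Run:
```python
from h import *
out=[]
im={c:cv2.imread(f'pics/{c[0]}0.png') for c in('top','side')}
B=[((568.5,-190),58,29,0,34),((560,131.3),51,21,0,34),((443.8,279.4),46,35,26,34)]
for cam,s in(('top',5),('side',4)):
    I=cv2.resize(im[cam],None,fx=s,fy=s,interpolation=cv2.INTER_CUBIC)
    for (x,y),rb,rm,dz,_ in B:
        f=8 if dz==0 else 34
        for r,z0,z1,col in((rb,0,7,(0,255,0)),(rm,f+26,f+38,(0,0,255)),(12,f+74,f+74,(255,0,0))):
            c,_n=contour(cam,x,y,r,z0,z1);cv2.polylines(I,[np.round((c+.5)*s-.5).astype(int)],True,col,1)
        u=(proj(cam,(x,y,40))*s).astype(int);h=130
        out.append(cv2.resize(I[u[1]-h:u[1]+h,u[0]-h:u[0]+h],(260,260)))
cv2.imwrite('pics/ov.png',np.vstack([np.hstack(out[:3]),np.hstack(out[3:])]))
```

```text
(no output)
```

View pics/ov.png

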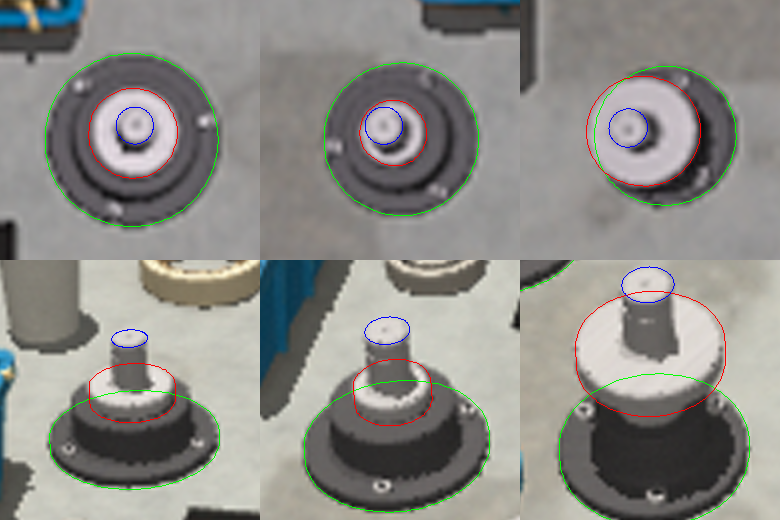

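Both overlays fit: the shank, flange and base outlines lie on the parts in both cameras. The bushes are at L (568.5,-190), M (560,131) and S (444,279.4). First I draw back from the hose.

```bash
python3 -m jog '0 0 -2 -0.45 1.5 0.2 1; 0 0 -4 -0.9 3 0.4 1; 0 0 -6 -1.35 4.5 0.6 1; 0 0 -8 -1.8 6 0.8 1; 0 0 -10 -2.25 7.5 1 1'
python3 -m jog '0 0 -2 -0.2 0.75 0 1; 0 0 -4 -0.4 1.5 0 1; 0 0 -6 -0.6 2.2 0 1; 0 0 -8 -0.8 2.6 0 1; 0 0 -8 -1 3 0 1'
python3 -c "
from workcell import env
s=env.state();print(s['qpos'].round(1),s['ee_pos'].round(),s['ee_rot'].round(1))"
```

```text
time_s: 1.82
ee_pos: [108.8, -362.0, 239.2]
ee_rot: [180.0, -0.0, -33.6]
force: [0.2, -0.3, -0.1]
gripper_width: 91.7
time_s: 2.45
ee_pos: [84.0, -287.8, 239.1]
ee_rot: [180.0, -0.0, -73.2]
force: [-0.0, -0.4, -1.1]
gripper_width: 91.1
[-75.9  -8.8 116.4  -0.   72.3  87.2] [  84. -288.  239.] [180.   -0.  -73.2]
```

```bash
python3 -m jog '0 0 0 -0.25 0.85 0 1; 0 0 0 -0.5 1.7 0 1'
python3 -c "
from workcell import env
from h import *
s=env.state();print(s['qpos'].round(1),s['ee_pos'].round(),s['ee_rot'].round(1));save('side','s1')"
```

```text
time_s: 2.7
ee_pos: [71.4, -245.0, 239.0]
ee_rot: [180.0, 0.0, -73.1]
force: [-0.8, 0.3, -0.2]
gripper_width: 91.1
[-76.3 -13.5 119.8  -0.   73.7  86.8] [  71. -245.  239.] [180.    0.  -73.1]
```

View pics/s1.png

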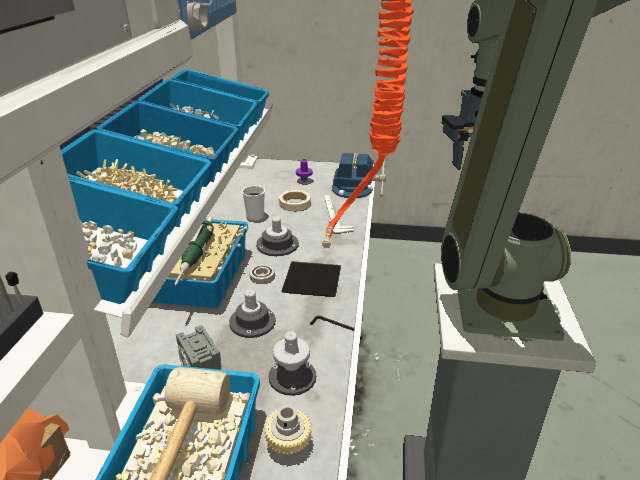

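The side view shows the arm drawn back and clear of the hose, whose column ends near (385,150). Next I swing past it.

```bash
python3 -m jog '0 0 2 1.64 0.64 0 1; 0 0 4 3.16 1.56 0 1; 0 0 6 4.48 2.72 0 1; 0 0 8 5.6 4.08 0 1; 0 0 10 6.48 5.64 0 1'
python3 -m jog '0 0 2 0.56 1.68 0 1; 0 0 4 0.84 3.44 0 1; 0 0 4.6 2.4 5.2 0 1; 0 0 4.6 4.4 6.8 0 1; 0 0 4.6 6 8.8 0 1'
python3 -c "
from workcell import env
s=env.state();print(s['qpos'].round(1),s['ee_pos'].round(1),s['ee_rot'].round(2),s['force'].round(1))"
```

```text
time_s: 3.38
ee_pos: [235.1, -103.9, 239.3]
ee_rot: [180.0, -0.1, -22.8]
force: [0.3, -1.2, -0.2]
gripper_width: 91.2
time_s: 4.0
ee_pos: [383.9, 114.8, 239.1]
ee_rot: [180.0, -0.1, -0.1]
force: [-0.0, -1.3, 0.6]
gripper_width: 91.0
[ 15.    1.3 107.4  -0.   71.3 105.2] [383.9 114.8 239.1] [ 1.7998e+02 -9.0000e-02 -1.0000e-01] [-0.  -1.3  0.6]
```

```bash
python3 -m jog '0 0 0 0.8 2.2 0 1; 0 0 0 1.6 4.4 0 1; 0 0 0 2.34 6.57 0 1; 0 0 0 2.34 6.57 -2 1; 0 0 0 2.34 6.57 -3.6 1'
python3 -c "
from h import *
s=env.state();print(s['ee_pos'].round(1),s['ee_rot'].round(2))
save('side','s2',(190,200,180,200),3)"
```

```text
time_s: 4.62
ee_pos: [440.5, 278.1, 147.0]
ee_rot: [180.0, 0.0, -0.0]
force: [0.6, -0.6, 0.0]
gripper_width: 91.2
[440.5 278.1 147. ] [ 1.7998e+02  2.0000e-02 -5.0000e-02]
```

View pics/s2.png

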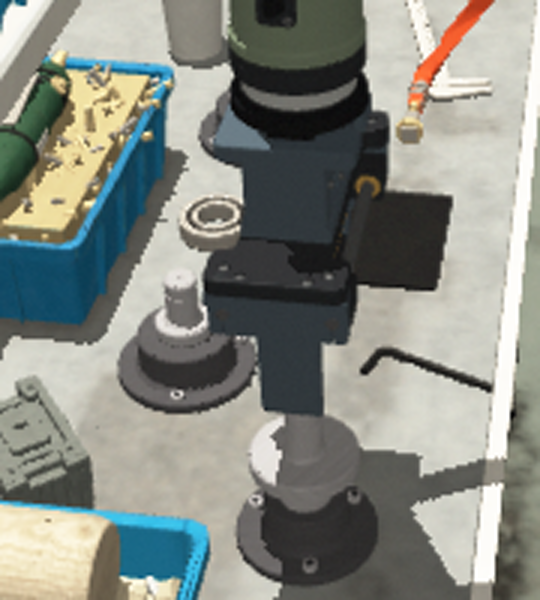

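The side view shows the fingers over the large mandrel's shank, which is at about (305,430) in the crop. Next I lower and grip.

```bash
python3 -m jog '0 0 0 0.08 0.03 -1.5 1; 0 0 0 0.08 0.03 -2.8 1; 0 0 0 0.08 0.03 -2.8 1; 0 0 0 0.08 0.03 -2.8 0.3; 0 0 0 0.08 0.03 -2.8 0.3' 30
python3 -m jog '0 0 0 0 0 0 0; 0 0 0 0 0 0 0; 0 0 0 0 0 0 0; 0 0 0 0 0 0 0' 30
```

```text
time_s: 5.3
ee_pos: [443.4, 278.6, 80.7]
ee_rot: [-179.9, -0.2, -0.3]
force: [-0.4, -0.7, -0.6]
gripper_width: 73.9
time_s: 5.8
ee_pos: [442.2, 277.9, 79.0]
ee_rot: [180.0, 0.0, -0.3]
force: [0.2, -0.4, -0.6]
gripper_width: 34.0
```

```bash
python3 -m jog '0 0 0 0 0 0 0; 0 0 0 0 0 0 0; 0 0 0 0 0 0 0; 0 0 0 0 0 0 0' 30
```

```text
time_s: 6.3
ee_pos: [442.4, 278.3, 79.0]
ee_rot: [-180.0, -0.0, -0.3]
force: [0.8, 2.5, -0.4]
gripper_width: 23.2
```

```bash
python3 -m jog '0 0 0 0 0 0.6 0; 0 0 0 0 0 1.6 0; 0 0 0 0 0 2.6 0; 0 0 0 0.1 -1 3 0; 0 0 0 0.2 -2.6 3 0'
python3 -m jog '0 0 0 0 -1.8 0 0; 0 0 0 0 -3.6 0 0; 0 0 0 0.1 -5.4 0 0; 0 0 0 0.1 -7.2 0 0; 0 0 0 0.1 -9 0 0'
python3 -m jog '0 0 0 0 -1 0 0; 0 0 0 0 -1.4 0 0; 0 0 0 0 -1.4 -1 0; 0 0 0 0 -1.4 -2 0; 0 0 0 0 -1.4 -3 0'
python3 -c "
from h import *
g=gray()
for c in ('top','side'): print(c,fit(g,[c],443.9,279.4,46,0,7,1),fit(g,[c],443.9,279.4,27,34,34,1))
save('side','s3',(190,200,200,200),3)"
```

```text
time_s: 6.92
ee_pos: [447.4, 212.6, 155.0]
ee_rot: [180.0, -0.1, -0.2]
force: [0.4, -0.2, -6.4]
gripper_width: 23.4
time_s: 7.55
ee_pos: [448.5, -13.8, 154.0]
ee_rot: [180.0, 0.1, -0.3]
force: [0.1, 0.5, -6.9]
gripper_width: 23.3
time_s: 8.18
ee_pos: [449.3, -46.5, 78.4]
ee_rot: [-180.0, 0.0, -0.2]
force: [-0.0, -0.5, -6.1]
gripper_width: 23.3
top (array([443. , 279.2]), np.float64(61.4)) (array([456. , 287.3]), np.float64(24.3))
side (array([445.1, 277.2]), np.float64(67.2)) (array([445.5, 279.7]), np.float64(40.0))
```

View pics/s3.png

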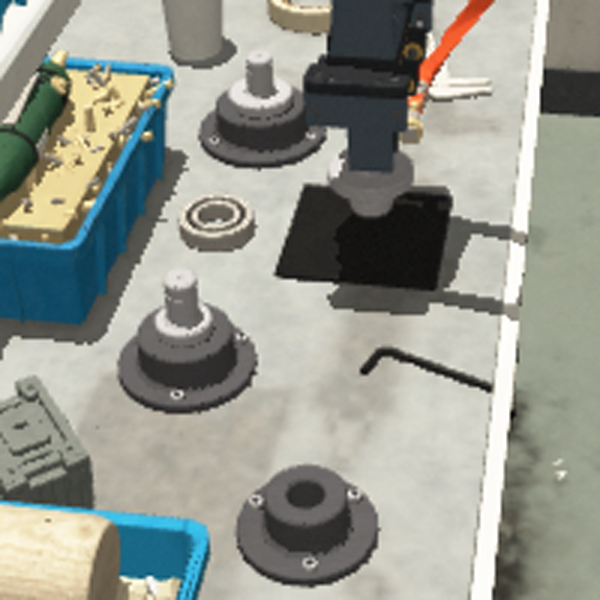

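The large mandrel is held upright over the mat and the small bush is now empty. I lower it.

```bash
python3 -m jog '0 0 0 0 0 -0.6 0; 0 0 0 0 0 -1.0 0; 0 0 0 0 0 -1.14 0; 0 0 0 0 0 -1.14 0'
```

```text
time_s: 8.82
ee_pos: [450.0, -47.0, 50.7]
ee_rot: [180.0, -0.0, -0.3]
force: [-0.1, -0.8, -5.4]
gripper_width: 23.1
```

```bash
python3 -m jog '0 0 0 0 0 -0.06 0; 0 0 0 0 0 -0.1 0; 0 0 0 0 0 -0.1 0'
```

```text
time_s: 9.2
ee_pos: [450.4, -47.1, 49.0]
ee_rot: [180.0, -0.1, -0.3]
force: [-1.1, 1.2, 5.5]
gripper_width: 23.5
```

```bash
python3 -m jog '0 0 0 0 0 0 0.6; 0 0 0 0 0 0 0.6; 0 0 0 0 0 0 0.6; 0 0 0 0 0 0 0.6; 0 0 0 0 0 0 0.6'
python3 -m jog '0 0 0 0 0 0.8 0.6; 0 0 0 0 0 2.4 0.6; 0 0 0 0 0 4 0.6; 0 0 0 1.2 2 4 0.6; 0 0 0 2.4 4 4 0.6'
python3 -m jog '0 0 0 1 1.6 0 0.6; 0 0 0 2 3.14 0 0.6; 0 0 0 2 3.14 0 0.6; 0 0 0 2 3.14 -1 0.6; 0 0 0 2 3.14 -1 0.6'
```

```text
time_s: 9.82
ee_pos: [449.8, -47.1, 47.9]
ee_rot: [180.0, 0.0, -0.3]
force: [0.5, -0.6, 0.1]
gripper_width: 54.5
time_s: 10.45
ee_pos: [510.9, 53.7, 149.0]
ee_rot: [180.0, -0.1, -0.4]
force: [1.0, -0.7, -0.1]
gripper_width: 54.7
time_s: 11.08
ee_pos: [557.6, 130.4, 121.3]
ee_rot: [179.9, 0.3, -0.3]
force: [-0.1, 0.3, 1.1]
gripper_width: 54.7
```

```bash
python3 -m jog '0 0 0 0.1 0.04 -1.2 0.6; 0 0 0 0.1 0.04 -2.4 0.6; 0 0 0 0.1 0.04 -2.7 0.6; 0 0 0 0.1 0.04 -2.7 0.6; 0 0 0 0.1 0.04 -2.7 0.6'
python3 -c "
from h import *
save('side','s4',(190,160,200,200),3)"
python3 -m jog '0 0 0 0 0 0 0; 0 0 0 0 0 0 0; 0 0 0 0 0 0 0; 0 0 0 0 0 0 0; 0 0 0 0 0 0 0' 30
python3 -m jog '0 0 0 0 0 0 0; 0 0 0 0 0 0 0'
```

```text
time_s: 11.7
ee_pos: [563.2, 132.5, 57.0]
ee_rot: [-180.0, -0.1, -0.3]
force: [-0.1, -0.4, 0.4]
gripper_width: 54.9
time_s: 12.38
ee_pos: [562.3, 132.4, 55.6]
ee_rot: [180.0, -0.0, -0.3]
force: [-0.1, -0.6, 1.2]
gripper_width: 23.0
time_s: 12.62
ee_pos: [562.3, 132.4, 55.6]
ee_rot: [180.0, -0.0, -0.3]
force: [0.1, -0.8, 1.8]
gripper_width: 23.3
```

View pics/s4.png

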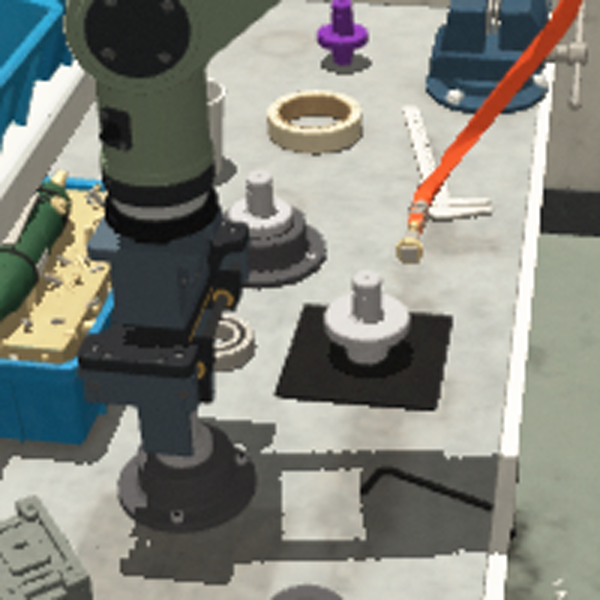

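The large mandrel stands upright on the mat, at (367,330) in the crop, and the small one is gripped. Next I carry it over the small bush.

```bash
python3 -m jog '0 0 0 0 0 0.6 0; 0 0 0 0 0 1.8 0; 0 0 0 0 0 3 0; 0 0 0 -1.2 1.5 3 0; 0 0 0 -2.4 3 3 0'
python3 -m jog '0 0 0 -1.2 1.5 0 0; 0 0 0 -2.32 2.86 0 0; 0 0 0 -2.32 2.86 0 0; 0 0 0 -2.32 2.86 -1 0; 0 0 0 -2.32 2.86 -1.0 0'
python3 -m jog '0 0 0 0 0 0 0; 0 0 0 0 0 0 0'
python3 - <<'E'
from h import *
s=env.state();print(s['ee_pos'],s['force'])
g=gray()
f=s['ee_pos'][2]-47.6
for c in ('top','side'):print(c,fit(g,[c],*s['ee_pos'][:2],21,f+26,f+38,-1,8),fit(g,[c],444,279,46,0,7,1,8))
I=grab_frame('side')[:,:,::-1].copy();k=4
x,y=s['ee_pos'][:2];u=proj('side',(444,279,40)).astype(int)-75
I=cv2.resize(I[u[1]:u[1]+150,u[0]:u[0]+150],None,fx=k,fy=k,interpolation=cv2.INTER_CUBIC)
for a in((x,y,21,f+26,f+38),(x,y,4,f,f),(444,279,46,0,7),(444,279,12,34,34)):
    c,_=contour('side',*a);cv2.polylines(I,[np.round((c-u+.5)*k-.5).astype(int)],True,(0,0,255),1)
cv2.imwrite('pics/s5.png',I)
E
```

```text
time_s: 13.25
ee_pos: [501.7, 208.1, 131.3]
ee_rot: [-180.0, -0.0, -0.4]
force: [0.3, 1.1, -3.5]
gripper_width: 23.4
time_s: 13.88
ee_pos: [443.2, 277.7, 104.3]
ee_rot: [179.9, 0.2, -0.3]
force: [-1.4, 0.1, -2.6]
gripper_width: 23.3
time_s: 14.12
ee_pos: [445.1, 279.0, 106.4]
ee_rot: [-180.0, -0.1, -0.3]
force: [0.2, -0.2, -3.0]
gripper_width: 23.5
[445.0770028  278.95822225 106.36138136] [ 0.18298695 -0.1741814  -2.9966695 ]
top (array([442.7, 278. ]), np.float64(7.4)) (array([453.5, 285.9]), np.float64(24.6))
side (array([455.4, 292.8]), np.float64(15.0)) (array([445.3, 278.5]), np.float64(47.8))
```

View pics/s5.png

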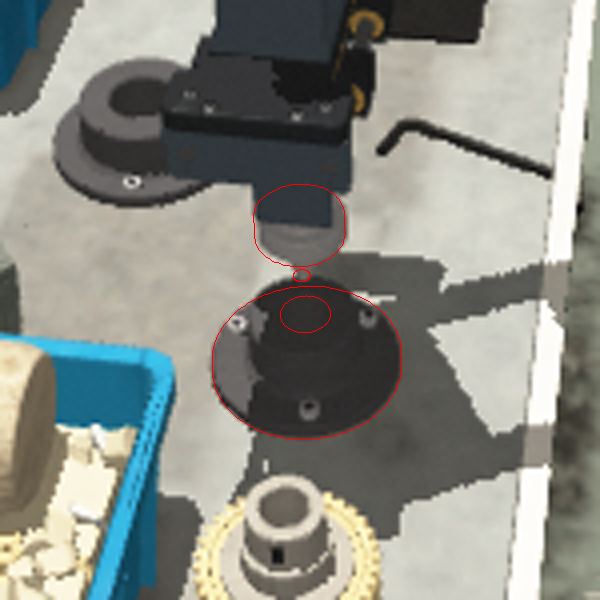

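Aligned. The side view shows the pilot above the bore, so I lower it in steps and watch the force.

```bash
python3 -m jog '0 0 0 -0.03 0 -0.6 0; 0 0 0 -0.03 0 -1 0; 0 0 0 -0.03 0 -1.2 0; 0 0 0 -0.03 0 -1.3 0; 0 0 0 -0.03 0 -1.3 0'
python3 -m jog '0 0 0 0 0 -0.25 0; 0 0 0 0 0 -0.5 0; 0 0 0 0 0 -0.65 0; 0 0 0 0 0 -0.65 0'
```

```text
time_s: 14.9
ee_pos: [443.6, 279.0, 72.9]
ee_rot: [180.0, 0.0, -0.3]
force: [-0.3, 0.2, -3.1]
gripper_width: 23.5
time_s: 15.4
ee_pos: [443.3, 278.8, 56.3]
ee_rot: [180.0, 0.0, -0.3]
force: [0.9, -0.1, -4.2]
gripper_width: 23.3
```

```bash
python3 -m jog '0 0 0 0 0 -0.04 0; 0 0 0 0 0 -0.04 0.6; 0 0 0 0 0 -0.04 0.6; 0 0 0 0 0 -0.04 0.6; 0 0 0 0 0 -0.04 0.6'
python3 -m jog '0 0 0 0 0 0 0.6; 0 0 0 0 0 0.8 0.6; 0 0 0 0 0 2.4 0.6; 0 0 0 0 0 4 0.6; 0 0 0 0.6 -2 4 0.6'
python3 -m jog '0 0 0 0.6 -2.2 0 0.6; 0 0 0 1.2 -4.4 0 0.6; 0 0 0 1.8 -6.6 0 0.6; 0 0 0 2.4 -8.8 0 0.6; 0 0 0 3 -11 0 0.6'
python3 -m jog '0 0 0 0.7 -2.2 0 0.6; 0 0 0 1.4 -4.4 0 0.6; 0 0 0 1.43 -5.8 0 0.6; 0 0 0 1.43 -5.8 -1 0.6; 0 0 0 1.43 -5.8 -1 0.6'
python3 - <<'E'
from h import *
print(env.state()['ee_pos'])
g=gray()
print([fit(g,[c],444,279,21,34,46,-1,8) for c in g])
save('side','s6',(190,140,200,260),2.3)
E
```

```text
time_s: 16.02
ee_pos: [443.7, 279.0, 55.9]
ee_rot: [-180.0, -0.0, -0.3]
force: [-0.2, 0.7, 0.3]
gripper_width: 54.4
time_s: 16.65
ee_pos: [460.7, 231.6, 159.2]
ee_rot: [-179.8, -0.4, -0.0]
force: [0.8, -1.0, 0.1]
gripper_width: 54.9
time_s: 17.27
ee_pos: [533.8, -47.9, 155.8]
ee_rot: [-180.0, -0.0, -0.3]
force: [0.4, 0.5, 0.5]
gripper_width: 54.6
time_s: 17.9
ee_pos: [567.7, -191.0, 128.8]
ee_rot: [-179.9, 0.3, -0.3]
force: [-0.1, -0.1, -0.7]
gripper_width: 54.7
[ 567.71586821 -191.00331584  128.81981962]
[(array([442.1, 279. ]), np.float64(79.7)), (array([445.6, 269.2]), np.float64(40.4))]
```

View pics/s6.png

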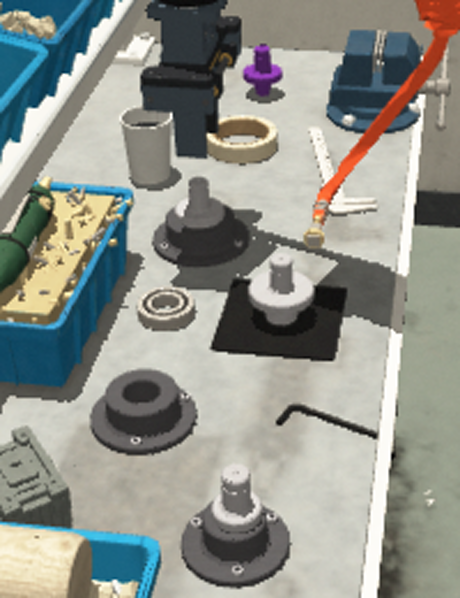

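The small mandrel is seated flat in its own bush, at (237,510) in the crop. Next is the medium.

```bash
python3 -m jog '0 0 0 0.03 0 -1.2 0.6; 0 0 0 0.03 0 -2.4 0.6; 0 0 0 0.03 0 -2.96 0.6; 0 0 0 0.03 0 -2.96 0.6; 0 0 0 0.03 0 -2.96 0.6'
python3 -m jog '0 0 0 0 0 0 0; 0 0 0 0 0 0 0; 0 0 0 0 0 0 0; 0 0 0 0 0 0 0; 0 0 0 0 0 0 0' 30
python3 -m jog '0 0 0 0 0 0 0; 0 0 0 0 0 0 0'
```

```text
time_s: 18.68
ee_pos: [571.1, -191.3, 58.1]
ee_rot: [179.9, -0.1, -0.3]
force: [-0.5, 0.8, 0.5]
gripper_width: 54.6
time_s: 19.3
ee_pos: [570.1, -191.2, 56.9]
ee_rot: [180.0, -0.0, -0.3]
force: [-0.7, -0.5, 2.1]
gripper_width: 23.6
time_s: 19.55
ee_pos: [570.1, -191.2, 56.9]
ee_rot: [180.0, -0.0, -0.3]
force: [-0.2, -0.9, 2.4]
gripper_width: 23.6
```

```bash
python3 -m jog '0 0 0 0 0 0.6 0; 0 0 0 0 0 1.8 0; 0 0 0 0 0 3 0; 0 0 0 0 1 3.4 0; 0 0 0 -0.1 3 3.4 0'
python3 -m jog '0 0 0 -0.1 2 0 0; 0 0 0 -0.2 4 0 0; 0 0 0 -0.3 6 0 0; 0 0 0 -0.3 8 0 0; 0 0 0 -0.3 9.5 0 0'
python3 -m jog '0 0 0 0 0.4 -0.6 0; 0 0 0 0 0.4 -1.4 0; 0 0 0 0 0.4 -1.4 0; 0 0 0 0 0.4 -1.4 0'
cat > ov.py <<'E'
from h import *
import sys
bx,by,rb,rbore,rf,rp,L=map(float,sys.argv[1:8]);name=sys.argv[8]
s=env.state();x,y,z=s['ee_pos'];f=z-L;print(s['ee_pos'],s['force'])
g=gray()
print([fit(g,[c],bx,by,rb,0,7,1,8) for c in g])
I=grab_frame('side')[:,:,::-1].copy();k=4
u=proj('side',(bx,by,40)).astype(int)-75
I=cv2.resize(I[u[1]:u[1]+150,u[0]:u[0]+150],None,fx=k,fy=k,interpolation=cv2.INTER_CUBIC)
for a in((x,y,rf,f+26,f+38),(x,y,rp,f,f),(bx,by,rb,0,7),(bx,by,rbore,34,34)):
    c,_=contour('side',*a);cv2.polylines(I,[np.round((c-u+.5)*k-.5).astype(int)],True,(0,0,255),1)
cv2.imwrite(f'pics/{name}.png',I)
E
python3 ov.py 560 131 51 17.5 29 9.5 48.9 s7
python3 -c "
from h import *
g=gray();print([(fit(g,[c],568.5,-190,58,0,7,1,8),fit(g,[c],568.5,-190,24,34,34,1,8)) for c in g])"
```

```text
time_s: 20.18
ee_pos: [568.3, -116.6, 143.1]
ee_rot: [180.0, -0.2, -0.5]
force: [0.9, 0.7, -4.5]
gripper_width: 23.4
time_s: 20.8
ee_pos: [559.3, 123.5, 141.8]
ee_rot: [-180.0, 0.0, -0.2]
force: [0.1, -0.3, -3.8]
gripper_width: 23.5
time_s: 21.3
ee_pos: [560.3, 130.9, 107.0]
ee_rot: [180.0, -0.0, -0.3]
force: [0.2, 0.0, -3.5]
gripper_width: 23.3
[560.25305158 130.87021516 106.99195647] [ 2.13726109e-01  6.65210623e-04 -3.53321588e+00]
[(array([557.4, 134.3]), np.float64(15.9)), (array([561.7, 130.4]), np.float64(40.9))]
[((array([ 567.7, -191. ]), np.float64(64.6)), (array([ 571.2, -192.5]), np.float64(23.2))), ((array([ 570.6, -195.3]), np.float64(48.5)), (array([ 569.9, -192.3]), np.float64(42.7)))]
```

View pics/s7.png

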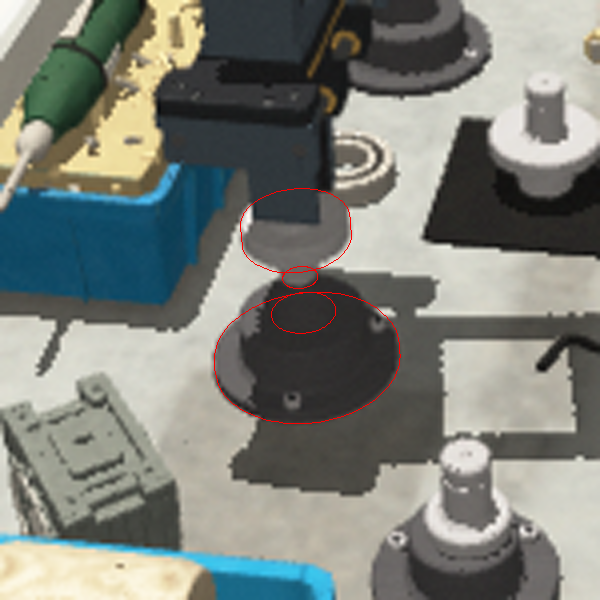

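Aligned over the medium bush, so I lower.

```bash
python3 -m jog '0 0 0 0 0 -0.6 0; 0 0 0 0 0 -1 0; 0 0 0 0 0 -1.2 0; 0 0 0 0 0 -1.3 0; 0 0 0 0 0 -1.3 0'
python3 -m jog '0 0 0 0 0 -0.25 0; 0 0 0 0 0 -0.5 0; 0 0 0 0 0 -0.68 0; 0 0 0 0 0 -0.68 0'
```

```text
time_s: 22.18
ee_pos: [560.1, 131.5, 74.1]
ee_rot: [180.0, 0.0, -0.3]
force: [-0.1, -0.4, -2.7]
gripper_width: 23.0
time_s: 22.68
ee_pos: [560.0, 131.4, 57.1]
ee_rot: [180.0, 0.0, -0.3]
force: [0.2, -0.5, -3.9]
gripper_width: 23.2
```

```bash
python3 -m jog '0 0 0 0 0 -0.04 0; 0 0 0 0 0 -0.04 0.6; 0 0 0 0 0 -0.04 0.6; 0 0 0 0 0 -0.04 0.6; 0 0 0 0 0 -0.04 0.6'
python3 -m jog '0 0 0 0 0 0 0.6; 0 0 0 0 0 0.8 0.6; 0 0 0 0 0 2.4 0.6; 0 0 0 0 0 4 0.6; 0 0 0 -1 -1.6 4 0.6'
python3 -m jog '0 0 0 -1.2 -2 0 0.6; 0 0 0 -2.4 -4 0 0.6; 0 0 0 -3.42 -5.54 0 0.6; 0 0 0 -3.42 -5.54 0 0.6; 0 0 0 -3.42 -5.54 -1 0.6'
python3 - <<'E'
from h import *
print(env.state()['ee_pos'])
g=gray()
print([fit(g,[c],560,131,29,34,46,-1,8) for c in g],fit(g,['side'],450,-47,35,30,42,-1,8))
save('side','s8',(190,170,200,230),2.6)
E
```

```text
time_s: 23.3
ee_pos: [560.1, 131.5, 56.2]
ee_rot: [180.0, -0.0, -0.3]
force: [-0.3, -0.6, 0.1]
gripper_width: 54.3
time_s: 23.92
ee_pos: [538.7, 92.9, 159.7]
ee_rot: [-179.9, -0.5, -0.1]
force: [0.4, -1.2, -0.4]
gripper_width: 54.8
time_s: 24.55
ee_pos: [451.8, -47.2, 132.7]
ee_rot: [180.0, -0.4, -0.3]
force: [-0.1, 0.7, 0.3]
gripper_width: 54.7
[451.82547547 -47.19854284 132.70331972]
[(array([560., 131.]), np.float64(80.0)), (array([564.2, 118.6]), np.float64(37.5))] (array([452.2, -47.5]), np.float64(33.8))
```

View pics/s8.png

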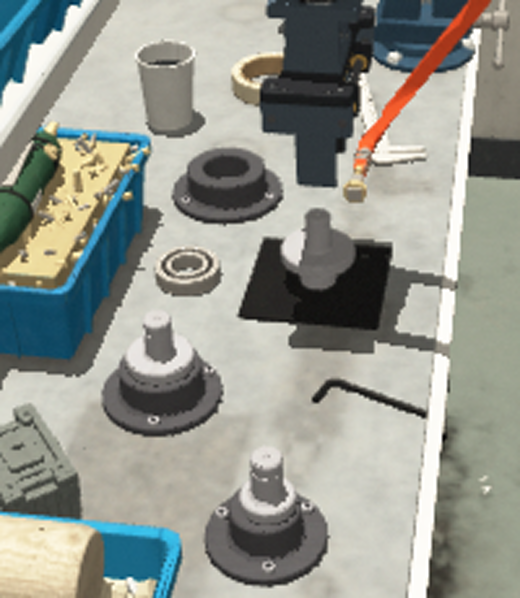

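The medium is seated in its bush. Now the large one.

```bash
python3 -m jog '0 0 0 -0.04 0 -1.2 0.6; 0 0 0 -0.04 0 -2.4 0.6; 0 0 0 -0.04 0 -3.24 0.6; 0 0 0 -0.04 0 -3.24 0.6; 0 0 0 -0.04 0 -3.24 0.6'
python3 -m jog '0 0 0 0 0 0 0; 0 0 0 0 0 0 0; 0 0 0 0 0 0 0; 0 0 0 0 0 0 0; 0 0 0 0 0 0 0' 30
python3 -m jog '0 0 0 0 0 0 0; 0 0 0 0 0 0 0'
```

```text
time_s: 25.32
ee_pos: [449.8, -46.9, 51.3]
ee_rot: [180.0, -0.1, -0.2]
force: [-0.0, 0.0, -1.0]
gripper_width: 54.6
time_s: 25.95
ee_pos: [448.7, -46.9, 50.5]
ee_rot: [-180.0, -0.0, -0.3]
force: [-0.4, 1.7, 4.1]
gripper_width: 23.1
time_s: 26.2
ee_pos: [448.7, -46.9, 50.4]
ee_rot: [-180.0, -0.0, -0.3]
force: [-0.4, 2.8, 5.7]
gripper_width: 23.4
```

```bash
python3 -m jog '0 0 0 0 0 0.6 0; 0 0 0 0 0 1.8 0; 0 0 0 0 0 3 0; 0 0 0 1 -0.6 3.4 0; 0 0 0 2.2 -1.6 3.4 0'
python3 -m jog '0 0 0 1 -1.6 0 0; 0 0 0 2 -3.2 0 0; 0 0 0 2.52 -4.16 0 0; 0 0 0 2.52 -4.16 -0.6 0; 0 0 0 2.52 -4.16 -1.2 0'
python3 -m jog '0 0 0 0 0 0 0; 0 0 0 0 0 0 0'
python3 ov.py 568.5 -191 58 24 35 17 46.5 s9
```

```text
time_s: 26.82
ee_pos: [503.1, -87.2, 134.9]
ee_rot: [180.0, 0.1, -0.2]
force: [0.1, -1.1, -5.9]
gripper_width: 23.5
time_s: 27.45
ee_pos: [564.5, -190.4, 102.5]
ee_rot: [-179.9, 0.3, -0.3]
force: [-0.7, 0.7, -6.3]
gripper_width: 23.2
time_s: 27.7
ee_pos: [566.3, -190.5, 105.2]
ee_rot: [180.0, 0.0, -0.2]
force: [-0.9, -0.6, -6.0]
gripper_width: 23.2
[ 566.33242339 -190.46066939  105.17691947] [-0.92735903 -0.61837691 -6.02612473]
[(array([ 570.8, -186.1]), np.float64(35.8)), (array([ 571. , -193.6]), np.float64(42.9))]
```

View pics/s9.png

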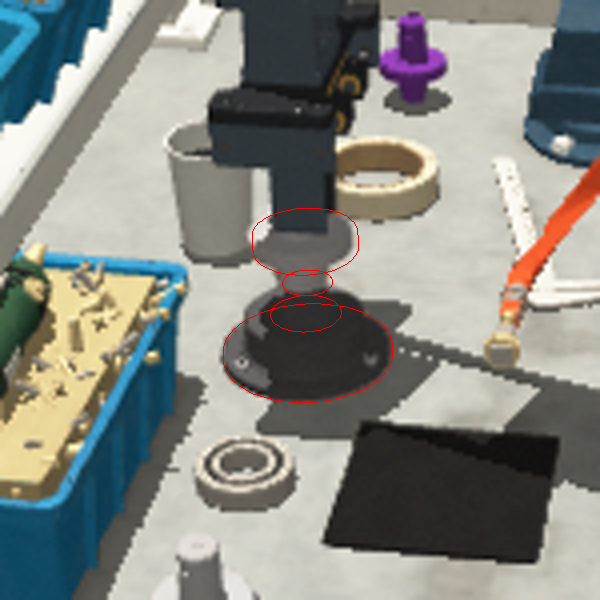

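The flange sits about 1 px (about 2 mm) to +x of the TCP, which matches the expected offset, so the mandrel is over the bore. I lower.

```bash
python3 -m jog '0 0 0 0 0 -0.6 0; 0 0 0 0 0 -1 0; 0 0 0 0 0 -1.2 0; 0 0 0 0 0 -1.3 0; 0 0 0 0 0 -1.3 0'
python3 -m jog '0 0 0 0 0 -0.25 0; 0 0 0 0 0 -0.5 0; 0 0 0 0 0 -0.68 0; 0 0 0 0 0 -0.68 0'
```

```text
time_s: 28.48
ee_pos: [566.6, -191.1, 72.6]
ee_rot: [180.0, 0.0, -0.3]
force: [-0.5, 0.4, -6.6]
gripper_width: 23.4
time_s: 28.98
ee_pos: [566.3, -191.0, 55.2]
ee_rot: [-180.0, 0.0, -0.3]
force: [-0.3, -0.6, -5.7]
gripper_width: 23.6
```

Now I release, lift, and draw back clear of the work.

```bash
python3 -m jog '0 0 0 0 0 -0.03 0; 0 0 0 0 0 -0.03 0.6; 0 0 0 0 0 -0.03 0.6; 0 0 0 0 0 -0.03 0.6; 0 0 0 0 0 -0.03 0.6'
python3 -m jog '0 0 0 0 0 0 0.6; 0 0 0 0 0 0.8 0.6; 0 0 0 0 0 2.4 0.6; 0 0 0 0 0 4.4 0.6; 0 0 0 -1 1.5 5 0.6'
python3 -m jog '0 0 0 -1.5 1.5 0 0.6; 0 0 0 -3 3 0 0.6; 0 0 0 -4.5 4.5 0 0.6; 0 0 0 -6 6 0 0.6; 0 0 0 -6 6 0 0.6'
python3 - <<'E'
from h import *
g=gray()
for n,x,y,r,b in(('L',568.5,-191,35,58),('M',560,131,29,51),('S',444,279,21,46)):
    print(n,fit(g,['top'],x,y,r,34,46,-1,8),fit(g,['top'],x,y,b,0,7,1,8))
a=cv2.imread('pics/s0.png')
save('side','s10',(160,150,210,240),2.5)
E
```

```text
time_s: 29.6
ee_pos: [566.8, -191.2, 55.4]
ee_rot: [180.0, -0.0, -0.3]
force: [-1.0, -0.4, -0.6]
gripper_width: 54.5
time_s: 30.22
ee_pos: [544.5, -155.3, 183.4]
ee_rot: [179.8, -0.5, -0.4]
force: [0.0, 0.8, -0.6]
gripper_width: 54.7
time_s: 30.85
ee_pos: [388.9, -2.0, 180.0]
ee_rot: [-180.0, 0.1, -0.1]
force: [0.6, 0.2, -0.5]
gripper_width: 54.7
L (array([ 568.5, -191. ]), np.float64(80.0)) (array([ 567.7, -191.1]), np.float64(63.6))
M (array([560., 131.]), np.float64(80.0)) (array([558.7, 131.4]), np.float64(56.8))
S (array([441.9, 279. ]), np.float64(79.6)) (array([443. , 279.3]), np.float64(61.6))
```

View pics/s10.png

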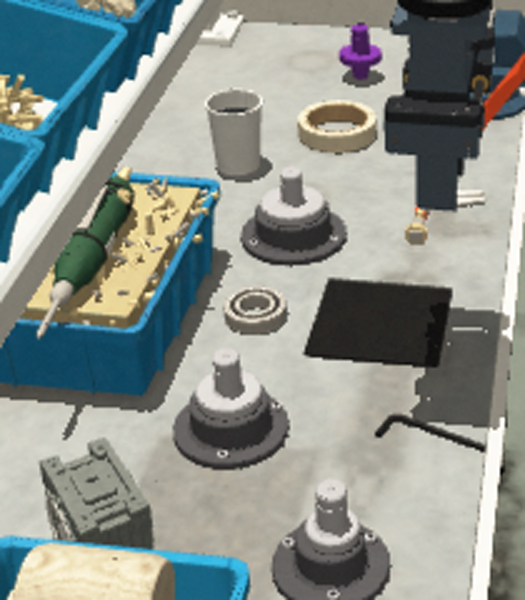

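All three are seated upright in their own bushes, at (291,205), (228,395) and (330,525) in the crop. The bearing and housing have not moved.

```bash
python3 -c "
from workcell import env
print(env.job_done())"
```

```text
the job is handed in; nothing more can be done
None
```

The large, medium and small mandrels each stand upright in the bush of their own size, and the job is handed in at about 31 s of the 104 s allowed. I moved the large one to the mat, the small one to the small bush, the medium one to the medium bush, then the large one from the mat to the large bush.

- **Fit:** My last top-camera fits put each mandrel within about 1.5 mm of its bush axis, with each flange at seated height. In the last side picture all three flanges lie flat on their bushes. Each pilot went in without any contact force showing.
- **Bystanders:** The bearing, the housing and the purple look-alike look unmoved in that picture. I judged this by eye and did not measure it.
- **Disagreement:** The side-camera flange fits were up to about 15 mm off in y from the top-camera fits. I did not use them for y, because the drawn outlines matched both pictures.
- **Forces:** The highest reading printed at the end of a move was about 6 N. I did not log forces between those readings.

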